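Ready the press disc, then bring the open jar to the front and hold the carousel

ROBOT

A 6-joint arm with a two-finger parallel gripper is mounted at the origin on the work surface. World frame = base frame: x ahead of the robot, y to its left, z up, the work surface at z = 0. Lengths are in m, angles in rad, forces in N, time in s.
With the tool pointing down it reaches from about 0.3 to 0.75 m from the base axis. Payload 8.5 kg.
Tool frame: the origin (TCP) lies on the centre line of the jaws, within the pads' length; the fingertips stand bot.tip_extent ahead of it and the grasp point (between the pads) lies 6 mm ahead of it (bot.tip_extent is the distance from the TCP to the fingertips, in m); x points along the fingers, y is the direction in which the jaws open and shut, and the axes are right-handed (so a half turn about x gives the same grasp; the last joint's range is limited). The gripper opens to 85 mm and grips with 20 to 120 N. Pads are 22 mm wide; open, the fingers measure 114 mm over their backs; the gripper's body (76 mm by 85 mm) begins 54 mm behind the grasp point. The pads swing forward as they close: fully open they stand 13 mm farther back than shut.
Start: joints at [-1.503, 0.381, 1.297, -0, 1.464, -0.215], TCP at [0.153, -0.528, 0.256] pointing down, gripper open.
Joint ranges: [-3.11, 3.11], [-0.89, 2.33], [0.22, 2.48], [-1.42, 4.56], [0.17, 2.85], [-2.88, 2.88]. Speed limits (rad/s): [2.39, 2.39, 3.14, 3.14, 3.14, 3.14].

INTERFACE

Orientations are given as a unit quaternion [x, y, z, w].
In Python, from cell import bot gives the robot as it stands.
- The arm moves only by the tool jog_arm, never from a script. Its argument "plan" is a list of rows, each an object with "travel": the shift along the tool's x, y, z in mm, a list of three; "dr": the turn, a rotation vector about the tool's x, y, z in rad, a list of three; "fingers": the closure, from 0 (fully open) to 1 (shut). In form: [{"travel": [dx, dy, dz], "dr": [wx, wy, wz], "fingers": fingers}, ...]. A call has 1 to 20 rows; each row is the pose to reach, as a shift and turn from the pose commanded when the call began, along the tool's axes at that moment; what a row does not reach only later rows make up. A row lasts 1/10 s, in which the tool goes at most 50 mm and 8.59 degrees, less where a joint would pass 70% of its speed; a pose out of reach is approached as far as the arm can. A call with a gripper value outside its range is refused whole. The fingers move at their own pace and stop on an object; "force" is the grip in N (left out, the last holds). Time passes only in rows, so rows that repeat a pose let the fingers close. It gives the time, the measured TCP pose, the force and the opening at its end, in the units of the state.
- bot.sense(): the state, without advancing time (a new reading comes with each control period).
- bot.capture(name): name is "side" or "top"; returns a dict with "frame" (384x512x3 uint8, red, green, blue), "camera_matrix" (3x3 intrinsics, pixels), "position" and "rotation" of the camera in the world. Camera axes: x right, y down, z forward; pixel columns grow to the right and rows downward; lengths in m; the calibration is good to about 2 mm. A picture is of the moment at which its call begins. There is no depth.
- bot.finish_job(): hands the job in, once; it reports no verdict.
The state is a dict: "time_s": time; "joints": joint angles; "dq": joint speeds; "effort": joint torques, N m; "eef_pos": TCP position; "tool_rot": TCP orientation; "wrist_force": force on the tool from outside, world axes, zero at the start; "torque": the same for the moment, N m; "grip_width": opening from 0.0 (shut) to 1.0 (fully open).
Only numpy, scipy, OpenCV 4.12 (cv2) and the standard library are available. Lean on these libraries where they do the work, as an engineer would, in place of code of your own. Each camera call takes 0.05 s, during which the arm holds its last target. There are 200 camera calls.

TASK

I am about to pack the open jar with the red band and press it down. First turn the green press disc over and lay it on the prep board with its white grip bar facing up, ready for my hand, without dropping it; then turn the carousel on the bamboo unit until the red-banded jar stands at the front, centred on the unit's door side that faces you, and keep a firm grip on the carousel's knob to hold it still, finishing while holding it. Keep all the jars standing in their wells and leave the other things on the table where they are.

Things in the scene. Friction and masses are not known exactly. Their poses are not given: they have to be found in the camera images.
- press_disc_mid (a point): centre of the hard silicone press disc: green, 60 mm diameter, 14 mm thick, 50 g. One side is a flat green face; the other is hollow, 9 mm deep, with a white grip bar (51 x 11 mm) across it, flush with the rim. This point's z axis goes out of the flat face: up at the start, down once the grip bar is up. At the start it lies flat on the drying stand, overhanging its ring all round by 8 mm
- drying_stand: fixed stainless wire drying stand that carries the disc at the start: foot plate 60 mm diameter, 4 mm thick; wire ring 43 mm across on three legs, top of the ring 39 mm above the table. Origin at the centre of its underside. It stands left or right of the bamboo unit, the prep board on the other side
- prep_board: bamboo prep board fixed on the table, 180 x 180 mm, 12 mm thick (its top is 12 mm above the table), origin at the centre of its underside, x and y along its edges
- cabinet: compact bamboo shelf unit, fixed, 250 x 250 mm, 110 mm high, its hinged front door bolted shut by a small sliding bolt (bolt and pull stand out 25 mm). Origin at the centre of its underside on the table; its own -x axis points out of the door, the front, which faces the robot, turned at most 0.25 rad either way. The carousel's axis rises through its origin
- carousel: round bamboo turntable, 244 mm diameter, 14 mm thick, on the unit; turns freely without end either way about its upright z axis, light friction (0.05 N m), stays where left. Origin on the axis at its underside, 118 mm above the table. Four wells (collars 82 mm across, 7 mm high) 78 mm from the axis, 90 degrees apart, a jar in each; knob on a post in the middle. No jar starts at the front
- carousel_knob (a point): middle of the carousel's round bamboo knob, on the turning axis, 243 mm above the table: 44 mm diameter, 26 mm high (top at 256 mm), on an 18 mm post. The jar lids around it have rims 211 mm high whose nearest edges are 42 mm off the axis, and lid knobs up to 222 mm high 78 mm off the axis
- jar_marked_mid (a point): centre of the marked jar, half-way up: open white ceramic jar with a red band round its rim, 72 mm diameter, 70 mm high, 4 mm wall, 250 g, z axis up, standing loose in one of the carousel's wells (2 mm play) on the turntable's top 132 mm above the table. It is at the front when it lies on the unit's -x axis, 78 mm from the turning axis
- jar_a_mid (a point): half-way up (35 mm above its foot) the body of a white ceramic jar with a blue knobbed lid, 72 mm diameter, 90 mm high with the lid and its knob, 320 g, z axis up, standing loose in another well of the carousel
- jar_b_mid (a point): half-way up (35 mm above its foot) the body of a white ceramic jar with a blue knobbed lid, 72 mm diameter, 90 mm high with the lid and its knob, 320 g, z axis up, standing loose in another well of the carousel
- jar_c_mid (a point): half-way up (35 mm above its foot) the body of a white ceramic jar with a blue knobbed lid, 72 mm diameter, 90 mm high with the lid and its knob, 320 g, z axis up, standing loose in another well of the carousel
- funnel: red plastic funnel, 88 mm across and 72 mm high, standing mouth down; a loose bystander, origin at its underside
- lid_lifter: stainless steel lid lifter, a 170 mm rod with a flat hooked end and black handle, lying flat; a loose bystander, origin at its underside
- oil_bottle: amber glass oil bottle, 52 mm diameter and 150 mm high, standing; a loose bystander, origin at its underside
- salt_bowl: blue ceramic salt bowl, 90 mm across and 40 mm high; a loose bystander, origin at its underside
- spoon: wooden spoon, lying flat; a loose bystander, origin at its underside
There are look-alikes about, which are no part of the job. There is more than one size of the part that bears press_disc_mid; the job needs the smallest.

How it is judged:
By the outcome, as a careful person would: the job done as asked, in the order asked, and still so for the second after the job is handed in, while the arm keeps its last pose, push and grip.
It also fails if it takes over 54 s, if anything falls off the work surface, if the arm or the gripper's body presses on something with over 40 N, if the wrist force passes 120 N, or if a joint passes its speed limit or range.

## Working session

There is one attempt and no reset: what is moved stays moved. The work goes in short steps, Python scripts to look and compute and a tool call to move; the robot and the scene stay as the last step left them, time stands still between calls to the robot, and variables do not carry over. Pictures are saved under pics/ and viewed, about 8 in all and at most 12, crops included, and the job is handed in when it is done.

Besides the shell and the picture viewer there is one more tool, called after "Emit:" as name(argument=value, ...) on one line, values as JSON. jog_arm: Moves the arm, as the interface text tells. Its arguments: {"type":"object","properties":{"plan":{"type":"array"},"force":{"type":"number"}},"required":["plan"]}

```bash
ls; mkdir -p pics
cat > h.py <<'E'
import numpy as np, cv2
from scipy.spatial.transform import Rotation as R
from cell import bot
def cap(n,f=None):
    d=bot.capture(n)
    if f: cv2.imwrite(f'pics/{f}.png',d['frame'][:,:,::-1])
    return d
def rot(d):
    r=np.array(d['rotation']); return r if r.shape==(3,3) else R.from_quat(r).as_matrix()
def ray(d,uv):
    v=rot(d)@np.linalg.inv(d['camera_matrix'])@np.array([uv[0],uv[1],1.]); return np.array(d['position']),v
def onz(d,uv,z):
    o,v=ray(d,uv); return o+v*(z-o[2])/v[2]
def proj(d,p):
    q=np.array(d['camera_matrix'])@rot(d).T@(np.array(p)-d['position']); return q[:2]/q[2]
E
python3 - <<'E'
from h import *
s=bot.sense();print(s,bot.tip_extent)
a=cap('top','top0');b=cap('side','side0')
for d in(a,b):print(d['position'],rot(d).round(3).tolist(),np.array(d['camera_matrix']).tolist())
E
```

```text
pics
{'time_s': 0.0, 'joints': array([-1.50332577e+00,  3.81232440e-01,  1.29830776e+00, -2.75332418e-05,
        1.46360660e+00, -2.15318832e-01]), 'dq': array([-0.00105221, -0.00024706,  0.0014621 , -0.00137812,  0.00109779,
        0.00033566]), 'effort': array([-4.06257357e-03, -4.48466456e+01, -2.31273669e+01, -4.02209062e-04,
        4.77052308e-03, -1.12990458e-05]), 'eef_pos': array([ 0.15343213, -0.52788073,  0.25567634]), 'tool_rot': array([ 0.70008072,  0.10019803, -0.70001886,  0.09910066]), 'wrist_force': array([-0.50083585,  0.30023596,  1.03781913]), 'torque': array([0.0140024 , 0.03582399, 0.02842498]), 'grip_width': 1.0048936966566575} 0.025
[ 0.31701246 -0.01546412  1.48548722] [[0.033, -0.979, 0.2], [-0.999, -0.033, 0.004], [0.003, -0.2, -0.98]] [[383.21257472432586, 0.0, 259.15611384915076], [0.0, 383.21257472432586, 192.63579739044616], [0.0, 0.0, 1.0]]
[0.27688382 0.91835863 0.85846511] [[-0.953, -0.166, 0.254], [-0.303, 0.558, -0.773], [-0.013, -0.813, -0.582]] [[377.8412006611957, 0.0, 251.78285405356277], [0.0, 377.8412006611957, 194.3592938847521], [0.0, 0.0, 1.0]]
```

View pics/top0.png

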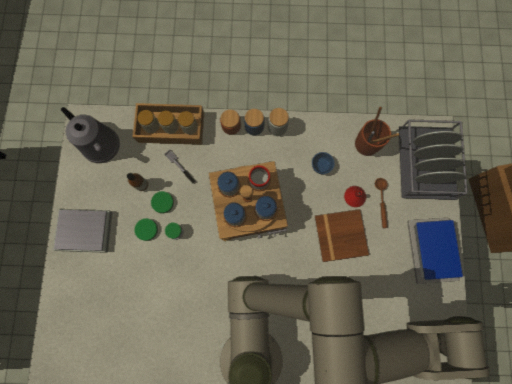

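View pics/side0.png

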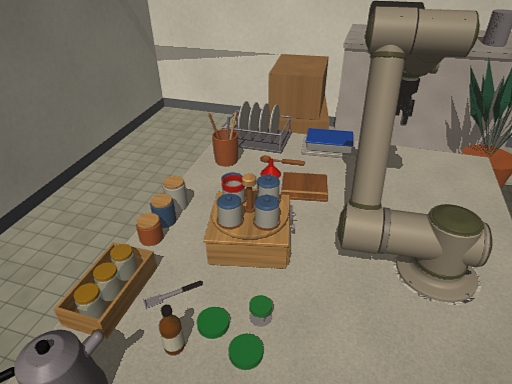

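The top view shows three green discs, at (162,202), (146,229) and (173,230). The last is the smallest and is raised on a stand, at side (261,305). The board is at (342,235), the red-banded jar at (259,176) and the knob at (246,191). Next I measure these and check the choice in one crop.

Run:
```python
from h import *
a=cap('top');b=cap('side')
def blobs(d,lo,hi,mn=40):
    h=cv2.cvtColor(d['frame'],cv2.COLOR_RGB2HSV);m=cv2.inRange(h,lo,hi)
    n,l,s,c=cv2.connectedComponentsWithStats(m)
    return [(c[i].round(1),s[i].tolist()) for i in range(1,n) if s[i][4]>mn]
G=((55,120,40),(80,255,255))
for nm,d in(('top',a),('side',b)):
    for c,s in blobs(d,*G): print(nm,'green',c,s,'z53',onz(d,c,.053).round(4),'z14',onz(d,c,.014).round(4))
for nm,d in(('top',a),('side',b)):
    for lo in((0,150,80),(173,150,80)):
        for c,s in blobs(d,lo,(lo[0]+6,255,255),15): print(nm,'red',c,s,'z202',onz(d,c,.2).round(4))
    for c,s in blobs(d,(100,60,20),(118,255,200),60): print(nm,'blue',c,s,'z211',onz(d,c,.211).round(4))
t=np.vstack([cv2.resize(a['frame'][155:250,125:300],None,fx=3.6,fy=3.6,interpolation=cv2.INTER_CUBIC)])
t2=cv2.resize(b['frame'][285:375,190:300],None,fx=2.6,fy=2.6,interpolation=cv2.INTER_CUBIC)
o=np.zeros((600,640,3),np.uint8);o[:342,:630]=t;o[350:350+t2.shape[0],:t2.shape[1]]=t2
t3=cv2.resize(a['frame'][200:270,305:380],None,fx=3.4,fy=3.4,interpolation=cv2.INTER_CUBIC);o[350:350+t3.shape[0],320:320+t3.shape[1]]=t3
cv2.imwrite('pics/c1.png',o[:,:,::-1])
```

```text
top green [161.7 201.7] [152, 192, 21, 20, 338] z53 [0.5615 0.3585 0.053 ] z14 [0.5681 0.3687 0.014 ]
top green [145.4 229.2] [135, 219, 22, 21, 361] z53 [0.4552 0.4106 0.053 ] z14 [0.459  0.4222 0.014 ]
top green [172.7 230.2] [166, 223, 15, 15, 176] z53 [0.4549 0.3084 0.053 ] z14 [0.4587 0.3172 0.014 ]
side green [260.3 305.8] [250, 295, 22, 22, 385] z53 [0.4565 0.3158 0.053 ] z14 [0.4652 0.2866 0.014 ]
side green [212.9 322. ] [197, 307, 32, 31, 800] z53 [0.5555 0.3975 0.053 ] z14 [0.569  0.3723 0.014 ]
side green [245.6 351.1] [229, 334, 34, 36, 968] z53 [0.4527 0.4483 0.053 ] z14 [0.4612 0.4256 0.014 ]
top red [258.9 176. ] [249, 166, 21, 20, 107] z202 [ 0.6376 -0.0077  0.2   ]
top red [353.6 196.3] [345, 187, 20, 20, 291] z202 [ 0.577  -0.3336  0.2   ]
top blue [324.7 163.9] [314, 153, 20, 21, 253] z211 [ 0.6854 -0.2331  0.211 ]
top blue [227.1 181.7] [218, 173, 19, 19, 268] z211 [0.6111 0.1001 0.211 ]
top blue [265.2 206.1] [256, 196, 20, 21, 301] z211 [ 0.5311 -0.0324  0.211 ]
top blue [233.4 213. ] [224, 204, 20, 19, 292] z211 [0.5041 0.0736 0.211 ]
top blue [438.9 249.5] [416, 220, 47, 60, 2210] z211 [ 0.4052 -0.6094  0.211 ]
side red [270.9 169.4] [261, 158, 20, 20, 174] z202 [ 0.5464 -0.1086  0.2   ]
side red [232.1 183.6] [222, 175, 22, 18, 232] z202 [0.6405 0.0065 0.2   ]
side blue [329.7 136.9] [306, 128, 47, 19, 685] z211 [ 0.3927 -0.3737  0.211 ]
side blue [267.9 181.1] [257, 175, 22, 13, 228] z211 [ 0.5328 -0.0227  0.211 ]
side blue [228.6 201.1] [217, 194, 24, 15, 284] z211 [0.6131 0.1094 0.211 ]
side blue [266.6 202.1] [255, 195, 24, 15, 293] z211 [0.5071 0.0828 0.211 ]
side blue [164.9 215. ] [151, 201, 25, 27, 311] z211 [0.7587 0.2197 0.211 ]
```

View pics/c1.png

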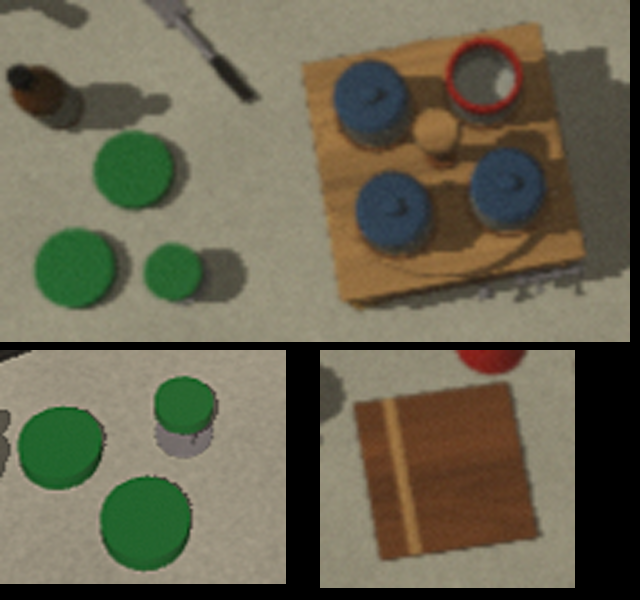

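The smallest disc is the raised one at top (173,230), as the crop confirms; the other two are larger and lie on the table. Now the board and cabinet yaw from corner pixels.

Run:
```python
from h import *
a=cap('top')
for nm,z,P in(('cab',.11,[(209.4,172.2),(275,162),(286.9,226.7),(220.3,239.7)]),('board',.012,[(315.9,215.3),(360.6,209.7),(369.1,255),(322.9,261.2)])):
    Q=np.array([onz(a,p,z)[:2] for p in P]);print(nm,Q.round(3).tolist(),Q.mean(0).round(4))
    for i in range(4):
        e=Q[(i+1)%4]-Q[i];print(np.linalg.norm(e).round(3),np.arctan2(e[1],e[0]).round(3))
for p in[(136,181),(189,180),(170,155),(355,196)]:print(p,onz(a,p,.05)[:2].round(3))
c=np.array([.572,.0375])
for z in(.243,):print(proj(a,[*c,z]),proj(a,[.4555,.31,.053]))
T=R.from_quat(bot.sense()['tool_rot']).as_matrix();print(T.round(3).tolist())
```

```text
cab [[0.668, 0.177], [0.716, -0.065], [0.476, -0.114], [0.421, 0.123]] [0.5702 0.03  ]
0.246 -1.377
0.245 -2.941
0.243 1.797
0.253 0.213
board [[0.535, -0.233], [0.563, -0.407], [0.389, -0.435], [0.36, -0.26]] [ 0.4619 -0.3336]
0.176 -1.412
0.176 -2.977
0.178 1.735
0.177 0.154
(136, 181) [0.639 0.465]
(189, 180) [0.65  0.261]
(170, 155) [0.748 0.342]
(355, 196) [ 0.609 -0.376]
[244.63963405 191.630809  ] [172.27541862 230.02454542]
[[-0.0, 0.279, -0.96], [0.001, -0.96, -0.279], [-1.0, -0.001, -0.0]]
```

```bash
cat >> h.py <<'E'
C=np.array([[0,-1,0],[0,0,-1],[1,0,0]],float) # cols: tool x,y,z in flange frame
def Rt(phi,p,up):   # yaw, pitch down, z up (+1)/down(-1)
    x=np.array([np.cos(phi)*np.cos(p),np.sin(phi)*np.cos(p),-np.sin(p)]);y=up*np.array([-np.sin(phi),np.cos(phi),0])
    return np.stack([x,y,np.cross(x,y)],1)
def wrist(T,j1,a):
    W=R.from_euler('y',-a)*R.from_euler('z',-j1)*R.from_matrix(T@C.T)
    e=W.as_euler('ZYZ'); j4=(e[0]+1.42)%(2*np.pi)-1.42
    return np.array([j4,e[1],e[2]]).round(2)
def go(p,T):  # shift (mm) and rotvec in current tool axes
    s=bot.sense();M=R.from_quat(s['tool_rot']).as_matrix()
    return (M.T@(np.array(p)-s['eef_pos'])*1000).round(1),R.from_matrix(M.T@T).as_rotvec().round(3)
E
python3 - <<'E'
from h import *
s=bot.sense();M=R.from_quat(s['tool_rot']).as_matrix();print(wrist(M,s['joints'][0],s['joints'][1]+s['joints'][2]))
L=.25;d=np.radians
def j1of(P,phi,p):
    w=np.array(P)-L*np.cos(p)*np.array([np.cos(phi),np.sin(phi)]);r=np.hypot(*w);return np.arctan2(w[1],w[0])-np.arcsin(min(.117/r,1)),r
for nm,P,pp,ups in(('pick',(.455,.31),15,(1,-1)),('place',(.46,-.334),30,(1,-1))):
  for phi in(-1.2,-.8,-.45,0,.45,.8,1.2):
    j1,r=j1of(P,phi,d(pp))
    print(nm,phi,'r',round(r,2),'j1',round(j1,2),[(u,a,wrist(Rt(phi,d(pp),u),j1,a).tolist()) for u in ups for a in(2.0,2.4)])
E
```

```text
[ 0.    1.46 -0.22]
pick -1.2 r 0.65 j1 0.79 [(1, 2.0, [-1.15, 1.82, 0.54]), (1, 2.4, [-1.09, 1.64, 0.9]), (-1, 2.0, [-1.15, 1.82, -2.6]), (-1, 2.4, [-1.09, 1.64, -2.24])]
pick -0.8 r 0.56 j1 0.83 [(1, 2.0, [-1.31, 1.51, 0.43]), (1, 2.4, [-1.35, 1.41, 0.82]), (-1, 2.0, [-1.31, 1.51, -2.71]), (-1, 2.4, [-1.35, 1.41, -2.32])]
pick -0.45 r 0.48 j1 0.8 [(1, 2.0, [4.83, 1.18, 0.36]), (1, 2.4, [4.66, 1.17, 0.8]), (-1, 2.0, [4.83, 1.18, -2.78]), (-1, 2.4, [4.66, 1.17, -2.34])]
pick 0 r 0.38 j1 0.65 [(1, 2.0, [4.57, 0.63, 0.37]), (1, 2.4, [4.12, 0.78, 0.95]), (-1, 2.0, [4.57, 0.63, -2.77]), (-1, 2.4, [4.12, 0.78, -2.19])]
pick 0.45 r 0.31 j1 0.33 [(1, 2.0, [2.53, 0.2, 2.15]), (1, 2.4, [2.93, 0.58, 1.72]), (-1, 2.0, [2.53, 0.2, -1.0]), (-1, 2.4, [2.93, 0.58, -1.42])]
pick 0.8 r 0.32 j1 0.07 [(1, 2.0, [1.67, 0.71, 2.78]), (1, 2.4, [2.07, 0.83, 2.23]), (-1, 2.0, [1.67, 0.71, -0.36]), (-1, 2.4, [2.07, 0.83, -0.91])]
pick 1.2 r 0.38 j1 -0.09 [(1, 2.0, [1.44, 1.21, 2.77]), (1, 2.4, [1.6, 1.19, 2.34]), (-1, 2.0, [1.44, 1.21, -0.37]), (-1, 2.4, [1.6, 1.19, -0.8])]
place -1.2 r 0.4 j1 -0.63 [(1, 2.0,
[... 318 characters left out ...]
 -3.12]), (1, 2.4, [1.92, 0.56, 2.39]), (-1, 2.0, [1.26, 0.56, 0.02]), (-1, 2.4, [1.92, 0.56, -0.75])]
place 0 r 0.41 j1 -1.23 [(1, 2.0, [1.18, 1.08, 2.9]), (1, 2.4, [1.42, 0.97, 2.45]), (-1, 2.0, [1.18, 1.08, -0.24]), (-1, 2.4, [1.42, 0.97, -0.69])]
place 0.45 r 0.5 j1 -1.25 [(1, 2.0, [1.04, 1.46, 2.71]), (1, 2.4, [1.12, 1.27, 2.35]), (-1, 2.0, [1.04, 1.46, -0.44]), (-1, 2.4, [1.12, 1.27, -0.79])]
place 0.8 r 0.58 j1 -1.21 [(1, 2.0, [0.91, 1.7, 2.55]), (1, 2.4, [0.91, 1.45, 2.23]), (-1, 2.0, [0.91, 1.7, -0.59]), (-1, 2.4, [0.91, 1.45, -0.91])]
place 1.2 r 0.66 j1 -1.13 [(1, 2.0, [0.73, 1.91, 2.35]), (1, 2.4, [0.68, 1.61, 2.08]), (-1, 2.0, [0.73, 1.91, -0.8]), (-1, 2.4, [0.68, 1.61, -1.06])]
```

Emit:
jog_arm(plan=[{"travel": [-150, -94, -287], "dr": [-0.7, 0, 0], "fingers": 0}, {"travel": [-150, -94, -287], "dr": [-0.7, 0, 0], "fingers": 0}, {"travel": [-150, -94, -287], "dr": [-0.7, 0, 0], "fingers": 0}, {"travel": [-150, -94, -287], "dr": [-0.7, 0, 0], "fingers": 0}, {"travel": [-150, -94, -287], "dr": [-0.7, 0, 0], "fingers": 0}, {"travel": [-150, -94, -287], "dr": [-0.7, 0, 0], "fingers": 0}, {"travel": [-144, -396, -456], "dr": [-1.4, 0, 0], "fingers": 0}, {"travel": [-144, -396, -456], "dr": [-1.4, 0, 0], "fingers": 0}, {"travel": [-144, -396, -456], "dr": [-1.4, 0, 0], "fingers": 0}, {"travel": [-144, -396, -456], "dr": [-1.4, 0, 0], "fingers": 0}, {"travel": [-144, -396, -456], "dr": [-1.4, 0, 0], "fingers": 0}, {"travel": [-144, -396, -456], "dr": [-1.4, 0, 0], "fingers": 0}, {"travel": [-74, -784, -485], "dr": [-2.0, 0, 0], "fingers": 0}, {"travel": [-74, -784, -485], "dr": [-2.0, 0, 0], "fingers": 0}, {"travel": [-74, -784, -485], "dr": [-2.0, 0, 0], "fingers": 0}, {"travel": [-74, -784, -485], "dr": [-2.0, 0, 0], "fingers": 0}, {"travel": [-74, -784, -485], "dr": [-2.0, 0, 0], "fingers": 0}, {"travel": [-74, -784, -485], "dr": [-2.0, 0, 0], "fingers": 0}, {"travel": [-74, -784, -485], "dr": [-2.0, 0, 0], "fingers": 0}, {"travel": [-74, -784, -485], "dr": [-2.0, 0, 0], "fingers": 0}])

```text
time_s: 2.25
eef_pos: [0.4073, 0.305, 0.3387]
tool_rot: [0.294, 0.643, -0.294, 0.643]
wrist_force: [0.4, -0.1, 0.6]
grip_width: 1.004
```

```bash
cat >> h.py <<'E'
D=np.array([.4555,.310,.046])
def tcp(D,T,off): return np.array(D)-T@np.array(off)/1000
E
python3 - <<'E'
from h import *
print(bot.sense()['joints'].round(2))
T=Rt(-.85,np.radians(20),1)
for o in([162,0,4],[112,0,4]):
    p=tcp(D,T,o);print(p.round(3),*go(p,T))
E
```

```text
[ 0.41  0.26  1.24 -0.    1.64 -0.3 ]
[0.354 0.425 0.098] [ 241.1   38.4 -125.9] [-0.008 -1.222  0.005]
[0.385 0.39  0.081] [258.2  38.8 -78.9] [-0.008 -1.222  0.005]
```

Emit:
jog_arm(plan=[{"travel": [30, 38, -140], "dr": [0, -1.222, 0], "fingers": 0}, {"travel": [30, 38, -140], "dr": [0, -1.222, 0], "fingers": 0}, {"travel": [30, 38, -140], "dr": [0, -1.222, 0], "fingers": 0}, {"travel": [80, 38, -140], "dr": [0, -1.222, 0], "fingers": 0}, {"travel": [120, 38, -130], "dr": [0, -1.222, 0], "fingers": 0}, {"travel": [160, 38, -126], "dr": [0, -1.222, 0], "fingers": 0}, {"travel": [200, 38, -126], "dr": [0, -1.222, 0], "fingers": 0}, {"travel": [241, 38, -126], "dr": [0, -1.222, 0], "fingers": 0}, {"travel": [241, 38, -126], "dr": [0, -1.222, 0], "fingers": 0}, {"travel": [241, 38, -126], "dr": [0, -1.222, 0], "fingers": 0}, {"travel": [241, 38, -126], "dr": [0, -1.222, 0], "fingers": 0}])

```text
time_s: 3.35
eef_pos: [0.3554, 0.4239, 0.102]
tool_rot: [0.076, 0.158, -0.41, 0.895]
wrist_force: [1.1, 0.4, 0.4]
grip_width: 1.003
```

Run:
```python
from h import *
print(bot.sense()['joints'].round(2))
T=Rt(-.85,np.radians(20),1)
for o in([62,0,4],[12,0,4]):
    p=tcp(D,T,o);print(p.round(3),*go(p,T))
a=cap('top');b=cap('side')
s=bot.sense()
for d in(a,b):print(proj(d,s['eef_pos']),proj(d,D))
o=np.hstack([cv2.resize(a['frame'][190:270,120:220],(400,320),interpolation=cv2.INTER_CUBIC),cv2.resize(b['frame'][270:370,160:285],(400,320),interpolation=cv2.INTER_CUBIC)])
cv2.imwrite('pics/p1.png',o[:,:,::-1])
```

```text
[ 1.04  0.86  1.39 -1.1   1.59  0.74]
[0.416 0.355 0.063] [99.7  0.6 -4.3] [-0.01  -0.004  0.007]
[0.447 0.319 0.046] [149.7   1.   -4.1] [-0.01  -0.004  0.007]
[135.16175259 255.61979188] [172.68416159 230.21854482]
[290.01490199 340.56799413] [261.31896395 305.86507884]
```

View pics/p1.png

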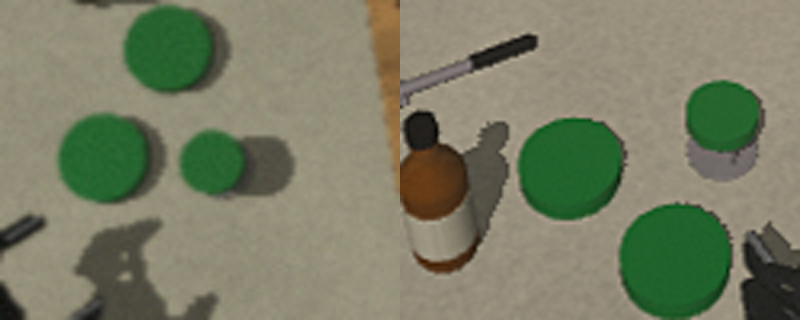

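Emit:
jog_arm(plan=[{"travel": [50, 1, -3], "dr": [0, 0, 0], "fingers": 0}, {"travel": [80, 1, -3], "dr": [0, 0, 0], "fingers": 0}, {"travel": [80, 1, -3], "dr": [0, 0, 0], "fingers": 0}, {"travel": [80, 1, -3], "dr": [0, 0, 0], "fingers": 0}])

```text
time_s: 3.85
eef_pos: [0.4044, 0.3678, 0.0703]
tool_rot: [0.075, 0.157, -0.41, 0.895]
wrist_force: [0.2, -0.0, 0.5]
grip_width: 1.001
```

Run:
```python
from h import *
T=Rt(-.85,np.radians(20),1)
p=tcp(D,T,[10,0,6]);print(p.round(3),*go(p,T))
a=cap('top');b=cap('side')
s=bot.sense();M=R.from_quat(s['tool_rot']).as_matrix()
print(s['eef_pos'],proj(a,s['eef_pos']),proj(b,s['eef_pos']))
o=np.hstack([cv2.resize(a['frame'][190:270,120:220],(400,320),interpolation=cv2.INTER_CUBIC),cv2.resize(b['frame'][270:370,200:325],(400,320),interpolation=cv2.INTER_CUBIC)])
cv2.imwrite('pics/p2.png',o[:,:,::-1])
```

```text
[0.448 0.319 0.044] [70.8  0.8 -2.4] [-0.008 -0.001  0.008]
[0.40372242 0.3686549  0.06972549] [154.20839248 243.11468752] [274.96670729 323.74746149]
```

View pics/p2.png

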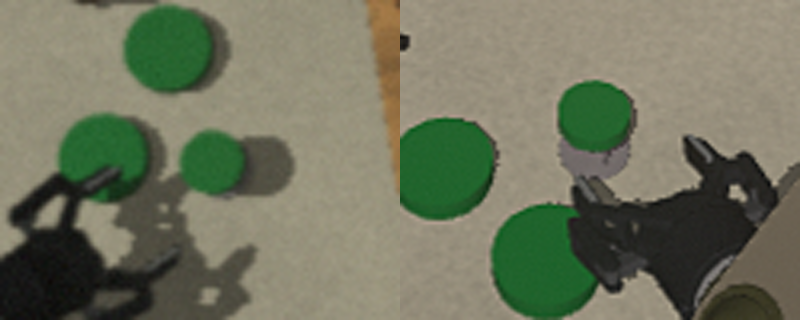

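Emit:
jog_arm(plan=[{"travel": [25, 3, -2], "dr": [0, 0, 0], "fingers": 0}, {"travel": [50, 3, -2], "dr": [0, 0, 0], "fingers": 0}, {"travel": [71, 3, -2], "dr": [0, 0, 0], "fingers": 0}, {"travel": [71, 3, -2], "dr": [0, 0, 0], "fingers": 0}, {"travel": [71, 3, -2], "dr": [0, 0, 0], "fingers": 0}])

```text
time_s: 4.45
eef_pos: [0.4489, 0.3206, 0.0425]
tool_rot: [0.073, 0.158, -0.41, 0.896]
wrist_force: [0.7, -0.1, -0.1]
grip_width: 1.0
```

Run:
```python
from h import *
T=Rt(-.85,np.radians(20),1)
p=tcp(D,T,[10,0,6]);print(p.round(3),*go(p,T))
a=cap('top');b=cap('side')
s=bot.sense();M=R.from_quat(s['tool_rot']).as_matrix()
print(s['wrist_force'],s['eef_pos'],proj(a,s['eef_pos']),proj(b,s['eef_pos']),proj(a,D))
o=np.hstack([cv2.resize(a['frame'][205:255,140:202],(400,320),interpolation=cv2.INTER_CUBIC),cv2.resize(b['frame'][275:351,220:315],(400,320),interpolation=cv2.INTER_CUBIC)])
cv2.imwrite('pics/p3.png',o[:,:,::-1])
```

```text
[0.448 0.319 0.044] [ 0.3 -2.   1.5] [-0.004  0.     0.007]
[-0.02327587  1.15739967 -0.03501947] [0.44868759 0.32094262 0.04240327] [169.84691421 232.03000871] [262.64138734 310.70246103] [172.68416159 230.21854482]
```

View pics/p3.png

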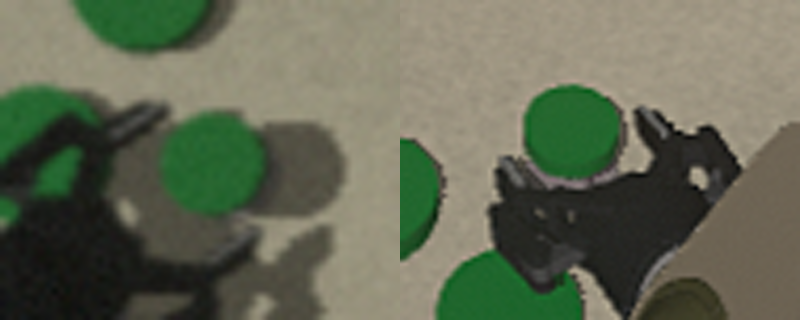

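Emit:
jog_arm(plan=[{"travel": [5, 0, 0], "dr": [0, 0, 0], "fingers": 0}, {"travel": [5, 0, 0], "dr": [0, 0, 0], "fingers": 0.2}, {"travel": [5, 0, 0], "dr": [0, 0, 0], "fingers": 0.3}, {"travel": [5, 0, 0], "dr": [0, 0, 0], "fingers": 0.4}, {"travel": [5, 0, 0], "dr": [0, 0, 0], "fingers": 0.5}, {"travel": [5, 0, 0], "dr": [0, 0, 0], "fingers": 0.6}, {"travel": [5, 0, 0], "dr": [0, 0, 0], "fingers": 0.6}, {"travel": [5, 0, 0], "dr": [0, 0, 0], "fingers": 0.6}], force=30)

```text
time_s: 5.35
eef_pos: [0.4522, 0.3162, 0.0401]
tool_rot: [0.072, 0.158, -0.41, 0.895]
wrist_force: [-1.3, 0.1, 1.9]
grip_width: 0.687
```

Run:
```python
from h import *
a=cap('top');b=cap('side')
s=bot.sense();print(s['wrist_force'],s['eef_pos'],s['grip_width'],s['joints'].round(2),R.from_quat(s['tool_rot']).as_matrix().round(3).tolist())
o=np.hstack([cv2.resize(a['frame'][205:255,140:202],(400,320),interpolation=cv2.INTER_CUBIC),cv2.resize(b['frame'][275:351,220:315],(400,320),interpolation=cv2.INTER_CUBIC)])
cv2.imwrite('pics/p4.png',o[:,:,::-1])
```

```text
[-0.84355438  0.93655566  2.78384181] [0.45225971 0.31622586 0.04008706] 0.6856089145481135 [ 0.79  0.91  1.56 -1.29  1.35  0.89] [[0.614, 0.757, 0.223], [-0.711, 0.653, -0.259], [-0.342, 0.0, 0.94]]
```

View pics/p4.png

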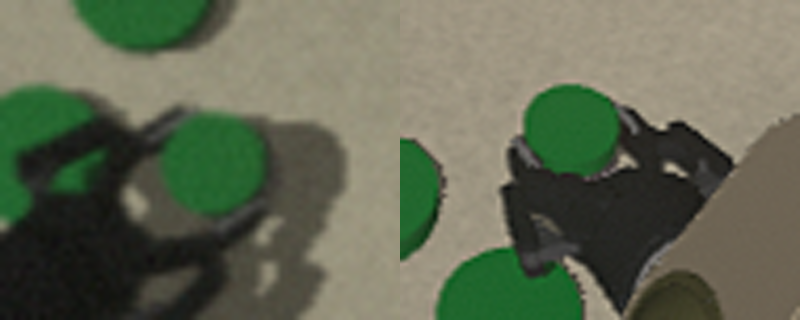

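Run:
```python
from h import *
Td=np.array([[0,1,0],[0,0,-1],[-1,0,0]],float)
Tp=Rt(.8,np.radians(30),-1)
s=bot.sense();M=R.from_quat(s['tool_rot']).as_matrix();p0=s['eef_pos']
for p,T in(((.44,.32,.30),M),((.46,.18,.40),R.from_matrix(M)*R.from_rotvec(.5*R.from_matrix(M.T@Td).as_rotvec())),((.46,.04,.42),Td)):
    T=T if isinstance(T,np.ndarray) else T.as_matrix(); print(p,*go(p,T))
print('from mid:')
p1=np.array([.46,.04,.42])
for p in((.40,-.20,.42),(.39,-.38,.30)):print((Td.T@(np.array(p)-p1)*1000).round(),R.from_matrix(Td.T@Tp).as_rotvec().round(3))
```

```text
(0.44, 0.32, 0.3) [-99.   -6.7 240.6] [0. 0. 0.]
(0.46, 0.18, 0.4) [-21.3 -83.1 375.2] [ 0.31   0.584 -0.217]
(0.46, 0.04, 0.42) [  71.5 -174.5  430.3] [ 0.62   1.167 -0.434]
from mid:
[  0. -60. 240.] [0.698 0.993 0.403]
[120. -70. 420.] [0.698 0.993 0.403]
```

Emit:
jog_arm(plan=[{"travel": [-10, 0, 28], "dr": [0, 0, 0], "fingers": 0.6}, {"travel": [-27, -1, 75], "dr": [0, 0, 0], "fingers": 0.6}, {"travel": [-45, -3, 120], "dr": [0, 0, 0], "fingers": 0.6}, {"travel": [-62, -4, 165], "dr": [0, 0, 0], "fingers": 0.6}, {"travel": [-80, -5, 205], "dr": [0, 0, 0], "fingers": 0.6}, {"travel": [-95, -7, 240], "dr": [0.06, 0.1, -0.04], "fingers": 0.6}, {"travel": [-80, -25, 280], "dr": [0.12, 0.22, -0.08], "fingers": 0.6}, {"travel": [-60, -45, 315], "dr": [0.19, 0.35, -0.13], "fingers": 0.6}, {"travel": [-40, -65, 345], "dr": [0.25, 0.47, -0.17], "fingers": 0.6}, {"travel": [-21, -83, 375], "dr": [0.31, 0.58, -0.22], "fingers": 0.6}, {"travel": [0, -105, 390], "dr": [0.37, 0.7, -0.26], "fingers": 0.6}, {"travel": [20, -125, 403], "dr": [0.43, 0.82, -0.3], "fingers": 0.6}, {"travel": [45, -150, 418], "dr": [0.5, 0.93, -0.35], "fingers": 0.6}, {"travel": [71, -174, 430], "dr": [0.56, 1.05, -0.39], "fingers": 0.6}, {"travel": [71, -174, 430], "dr": [0.62, 1.167, -0.434], "fingers": 0.6}, {"travel": [71, -174, 430], "dr": [0.62, 1.167, -0.434], "fingers": 0.6}])

```text
time_s: 7.05
eef_pos: [0.4607, 0.0382, 0.4191]
tool_rot: [0.502, 0.499, -0.502, 0.497]
wrist_force: [0.8, 0.2, -0.4]
grip_width: 0.682
```

Run:
```python
from h import *
s=bot.sense();print(s['wrist_force'],s['eef_pos'],s['grip_width'],s['joints'].round(2),R.from_quat(s['tool_rot']).as_matrix().round(3).tolist())
Tp=Rt(.8,np.radians(30),-1)
for p in((.42,-.20,.42),(.39,-.38,.30),(.43,-.36,.1)):print(*go(p,Tp))
```

```text
[ 0.77477381  0.20805085 -0.35315835] [0.46074367 0.03818817 0.41911292] 0.682415172376674 [-0.18  0.15  1.16  0.    1.83 -0.17] [[-0.002, 1.0, -0.006], [0.002, -0.006, -1.0], [-1.0, -0.002, -0.002]]
[ -1.3 -39.2 238.4] [0.691 0.993 0.401]
[118.4 -67.9 418.9] [0.691 0.993 0.401]
[318.4 -27.7 399. ] [0.691 0.993 0.401]
```

Emit:
jog_arm(plan=[{"travel": [0, -8, 40], "dr": [0.05, 0.08, 0.03], "fingers": 0.6}, {"travel": [0, -16, 85], "dr": [0.13, 0.19, 0.08], "fingers": 0.6}, {"travel": [0, -24, 130], "dr": [0.21, 0.3, 0.12], "fingers": 0.6}, {"travel": [0, -32, 175], "dr": [0.29, 0.41, 0.17], "fingers": 0.6}, {"travel": [0, -39, 220], "dr": [0.36, 0.52, 0.21], "fingers": 0.6}, {"travel": [10, -44, 265], "dr": [0.44, 0.63, 0.25], "fingers": 0.6}, {"travel": [25, -48, 305], "dr": [0.52, 0.74, 0.3], "fingers": 0.6}, {"travel": [45, -50, 345], "dr": [0.6, 0.86, 0.35], "fingers": 0.6}, {"travel": [75, -50, 380], "dr": [0.69, 0.99, 0.4], "fingers": 0.6}, {"travel": [115, -50, 405], "dr": [0.69, 0.99, 0.4], "fingers": 0.6}, {"travel": [160, -48, 410], "dr": [0.69, 0.99, 0.4], "fingers": 0.6}, {"travel": [205, -48, 410], "dr": [0.69, 0.99, 0.4], "fingers": 0.6}, {"travel": [218, -48, 410], "dr": [0.69, 0.99, 0.4], "fingers": 0.6}, {"travel": [218, -48, 410], "dr": [0.69, 0.99, 0.4], "fingers": 0.6}, {"travel": [218, -48, 410], "dr": [0.69, 0.99, 0.4], "fingers": 0.6}])

```text
time_s: 8.55
eef_pos: [0.4127, -0.3692, 0.2035]
tool_rot: [0.888, 0.379, -0.239, 0.105]
wrist_force: [-0.6, -0.6, -0.1]
grip_width: 0.688
```

Run:
```python
from h import *
s=bot.sense();print(s['wrist_force'],s['eef_pos'],s['grip_width'],s['joints'].round(2),R.from_quat(s['tool_rot']).as_matrix().round(3).tolist())
a=cap('top');b=cap('side')
u=proj(a,s['eef_pos']);v=proj(b,s['eef_pos']);print(u,v)
def crop(d,c):
    x,y=int(c[0])-35,int(c[1])-28;x=max(0,x);y=max(0,y);return cv2.resize(d['frame'][y:y+56,x:x+70],(400,320),interpolation=cv2.INTER_CUBIC)
cv2.imwrite('pics/q1.png',np.hstack([crop(a,u),crop(b,v)])[:,:,::-1])
```

```text
[-0.56745897 -0.61808043 -0.10821355] [ 0.41270156 -0.36924317  0.20352159] 0.6883335431546947 [-1.28  0.6   1.44  0.86  1.72 -0.68] [[0.598, 0.723, -0.345], [0.623, -0.69, -0.368], [-0.504, 0.006, -0.864]]
[365.37919951 244.94871357] [323.93210752 138.54882536]
```

View pics/q1.png

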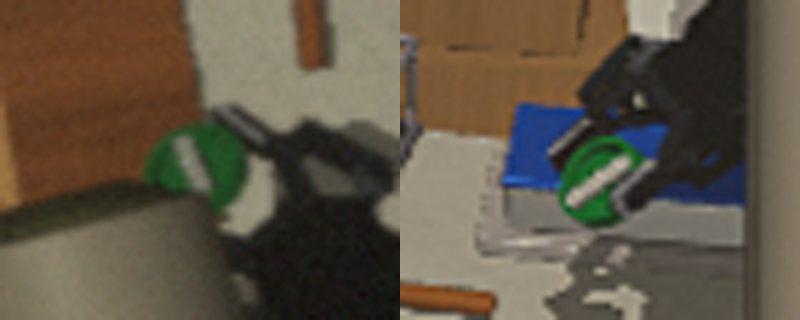

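Run:
```python
from h import *
s=bot.sense();M=R.from_quat(s['tool_rot']).as_matrix()
T=Rt(.8,np.radians(30),-1)
for z in(.048,.040,.030,.024,.021):print(z,*go(tcp([.455,-.335,z],T,[5,0,8]),T))
print((M.T@[0,0,1]).round(3))
```

```text
0.048 [120.4   5.9  99.2] [0.01  0.005 0.004]
0.04 [124.5   5.9 106.1] [0.01  0.005 0.004]
0.03 [129.5   5.8 114.7] [0.01  0.005 0.004]
0.024 [132.6   5.8 119.9] [0.01  0.005 0.004]
0.021 [134.1   5.8 122.5] [0.01  0.005 0.004]
[-0.505  0.007 -0.863]
```

Emit:
jog_arm(plan=[{"travel": [40, 2, 20], "dr": [0.01, 0, 0], "fingers": 0.6}, {"travel": [70, 4, 52], "dr": [0.01, 0, 0], "fingers": 0.6}, {"travel": [98, 6, 80], "dr": [0.01, 0, 0], "fingers": 0.6}, {"travel": [116, 6, 94], "dr": [0.01, 0, 0], "fingers": 0.6}, {"travel": [120, 6, 99], "dr": [0.01, 0, 0], "fingers": 0.6}, {"travel": [122, 6, 103], "dr": [0.01, 0, 0], "fingers": 0.6}, {"travel": [124, 6, 106], "dr": [0.01, 0, 0], "fingers": 0.6}, {"travel": [125, 6, 107], "dr": [0.01, 0, 0], "fingers": 0.6}, {"travel": [126, 6, 109], "dr": [0.01, 0, 0], "fingers": 0.6}, {"travel": [127, 6, 111], "dr": [0.01, 0, 0], "fingers": 0.6}, {"travel": [127, 6, 111], "dr": [0.01, 0, 0], "fingers": 0.6}], force=20)

```text
time_s: 9.75
eef_pos: [0.4539, -0.3368, 0.0476]
tool_rot: [0.89, 0.377, -0.237, 0.101]
wrist_force: [-14.8, -5.3, 32.6]
grip_width: 0.683
```

```bash
cat > look.py <<'E'
from h import *
import sys
s=bot.sense();print(s['wrist_force'],s['eef_pos'],s['grip_width'],s['joints'].round(2))
a=cap('top');b=cap('side')
P=[.455,-.335,.025]
u=proj(a,P);v=proj(b,P);print(u,v)
def crop(d,c):
    x,y=int(c[0])-30,int(c[1])-24;return cv2.resize(d['frame'][y:y+48,x:x+60],(400,320),interpolation=cv2.INTER_CUBIC)
cv2.imwrite(f'pics/{sys.argv[1]}.png',np.hstack([crop(a,u),crop(b,v)])[:,:,::-1])
E
python3 look.py q2
```

```text
[-14.79116274  -5.27654251  32.59536533] [ 0.45392367 -0.33684528  0.04756794] 0.6833005680833293 [-1.2   0.84  1.55  0.92  1.45 -0.9 ]
[343.23893643 236.54869989] [307.51422352 181.48004446]
```

View pics/q2.png

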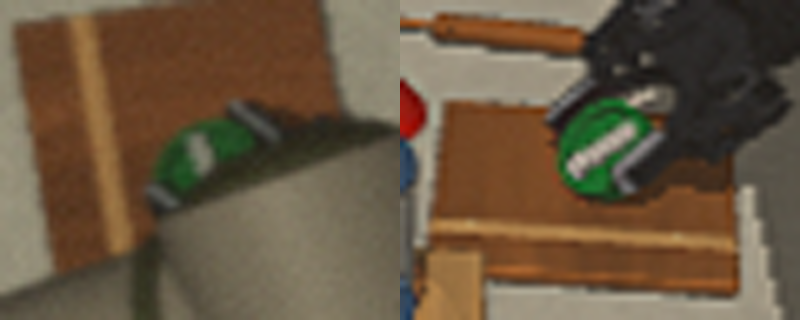

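Emit:
jog_arm(plan=[{"travel": [-3.5, 0, 2], "dr": [0, 0, 0], "fingers": 0.6}, {"travel": [-7, 0, 4], "dr": [0, 0, 0], "fingers": 0.6}, {"travel": [-8, 0, 7.5], "dr": [0, 0, 0], "fingers": 0.6}, {"travel": [-8.5, 0, 11], "dr": [0, 0, 0], "fingers": 0.6}, {"travel": [-9.5, 0, 14], "dr": [0, 0, 0], "fingers": 0.6}, {"travel": [-9.5, 0, 14], "dr": [0, 0, 0], "fingers": 0.6}])

```text
time_s: 10.45
eef_pos: [0.4437, -0.3467, 0.0371]
tool_rot: [0.889, 0.377, -0.239, 0.1]
wrist_force: [0.4, -0.9, 7.7]
grip_width: 0.686
```

Emit:
jog_arm(plan=[{"travel": [-1.6, 0, 3.2], "dr": [0, 0, 0], "fingers": 0.6}, {"travel": [-3.2, 0, 6.5], "dr": [0, 0, 0], "fingers": 0.6}, {"travel": [-4, 0, 9], "dr": [0, 0, 0], "fingers": 0.6}, {"travel": [-4, 0, 9], "dr": [0, 0, 0], "fingers": 0.6}])

```text
time_s: 10.85
eef_pos: [0.4381, -0.3522, 0.0312]
tool_rot: [0.889, 0.377, -0.239, 0.1]
wrist_force: [0.2, 1.4, 7.3]
grip_width: 0.687
```

```bash
sed -i 's/P=\[.*/P=[.44,-.35,.025]/' look.py; python3 look.py q3
```

```text
[0.19689306 1.43652097 7.30668807] [ 0.43809235 -0.35217651  0.03116431] 0.6870187533989168 [-1.23  0.87  1.54  0.89  1.46 -0.92]
[347.23561574 240.64114746] [311.95106516 180.07155132]
```

View pics/q3.png

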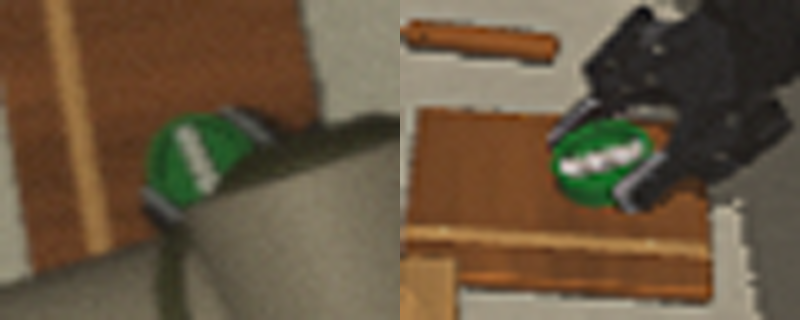

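Emit:
jog_arm(plan=[{"travel": [-0.7, 0, 2.7], "dr": [0, 0, 0], "fingers": 0.6}, {"travel": [-0.4, 0, 4.5], "dr": [0, 0, 0], "fingers": 0.6}, {"travel": [-0.4, 0, 4.5], "dr": [0, 0, 0], "fingers": 0.6}])

```text
time_s: 11.25
eef_pos: [0.4371, -0.3532, 0.0297]
tool_rot: [0.89, 0.378, -0.237, 0.1]
wrist_force: [4.6, 5.9, 20.3]
grip_width: 0.691
```

Emit:
jog_arm(plan=[{"travel": [-1, 0, -1.8], "dr": [0, 0, 0], "fingers": 0.6}, {"travel": [-1, 0, -1.8], "dr": [0, 0, 0], "fingers": 0.25}, {"travel": [-1, 0, -1.8], "dr": [0, 0, 0], "fingers": 0.15}, {"travel": [-1, 0, -1.8], "dr": [0, 0, 0], "fingers": 0}, {"travel": [-1, 0, -1.8], "dr": [0, 0, 0], "fingers": 0}, {"travel": [-1, 0, -1.8], "dr": [0, 0, 0], "fingers": 0}])

```text
time_s: 11.85
eef_pos: [0.436, -0.3535, 0.0272]
tool_rot: [0.889, 0.378, -0.241, 0.099]
wrist_force: [-0.1, 1.0, 0.3]
grip_width: 0.998
```

```bash
python3 look.py q4
```

```text
[-0.11514329  0.97224634  0.31051962] [ 0.43599476 -0.35346667  0.02718302] 0.9980316870430063 [-1.24  0.87  1.54  0.89  1.46 -0.93]
[347.23561574 240.64114746] [311.95106516 180.07155132]
```

View pics/q4.png

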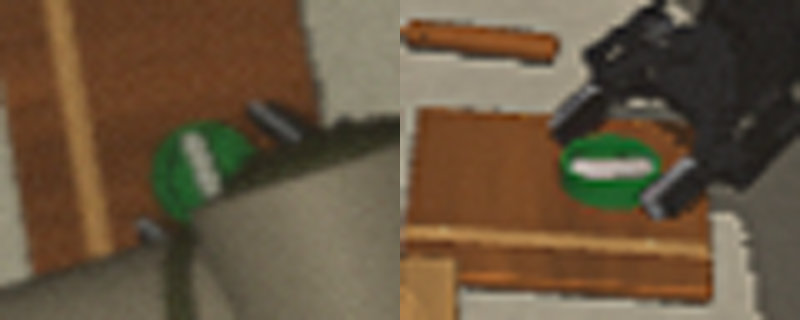

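Emit:
jog_arm(plan=[{"travel": [-15, 0, 0], "dr": [0, 0, 0], "fingers": 0}, {"travel": [-40, 0, 0], "dr": [0, 0, 0], "fingers": 0}, {"travel": [-80, 0, 0], "dr": [0, 0, 0], "fingers": 0}, {"travel": [-110, 0, -40], "dr": [0, 0, 0], "fingers": 0}, {"travel": [-135, 0, -80], "dr": [0, 0, 0], "fingers": 0}, {"travel": [-160, 0, -120], "dr": [0, 0, 0], "fingers": 0}, {"travel": [-185, 0, -160], "dr": [0, 0, 0], "fingers": 0}, {"travel": [-210, 0, -200], "dr": [0, 0, 0], "fingers": 0}, {"travel": [-210, 0, -200], "dr": [0, 0, 0], "fingers": 0}])

```text
time_s: 12.85
eef_pos: [0.3803, -0.4136, 0.3118]
tool_rot: [0.888, 0.376, -0.242, 0.105]
wrist_force: [0.5, -0.9, -0.6]
grip_width: 1.0
```

```bash
cat > car.py <<'E'
from h import *
def blobs(d,lo,hi,mn):
    h=cv2.cvtColor(d['frame'],cv2.COLOR_RGB2HSV);m=cv2.inRange(h,lo,hi)
    n,l,s,c=cv2.connectedComponentsWithStats(m);return [c[i] for i in range(1,n) if s[i][4]>mn]
def tri(d,e,u,v):
    o,r=ray(d,u);q,t=ray(e,v);A=np.stack([r,-t],1);k=np.linalg.lstsq(A,q-o,rcond=None)[0];return (o+r*k[0]+q+t*k[1])/2
def near(p): return .42<p[0]<.72 and -.12<p[1]<.2
def jars():
    a=cap('top');b=cap('side')
    for nm,lo,hi,z in(('red',(0,150,80),(6,255,255),.2),('blue',(100,60,20),(118,255,200),.211)):
        for nme,d in(('top',a),('side',b)):
            for c in blobs(d,lo,hi,30):
                p=onz(d,c,z)
                if near(p):print(nm,nme,c.round(1),p[:2].round(4))
    return a,b
if __name__=='__main__':
    a,b=jars();s=bot.sense();print(s['eef_pos'],s['joints'].round(2))
    g=[c for c in blobs(a,(55,120,40),(80,255,255),60)];print('green',[(c.round(0).tolist(),onz(a,c,.02)[:2].round(3).tolist()) for c in g])
    h=1.06;T=np.array([[0,np.cos(h),0],[0,np.sin(h),0],[-1,0,0]]);T[:,2]=np.cross(T[:,0],T[:,1])
    for p in((.45,-.2,.36),(.572,.0375,.36)):print(p,*go(p,T))
E
python3 car.py
```

```text
red top [258.7 176. ] [ 0.6375 -0.0069]
red side [270.9 169.5] [ 0.5463 -0.1078]
red side [232.1 183.6] [0.6406 0.0065]
blue top [227.1 181.7] [0.6112 0.1001]
blue top [265.4 206.1] [ 0.5312 -0.0329]
blue top [233.4 212.9] [0.5043 0.0738]
blue side [230.5 174.3] [ 0.6576 -0.0269]
blue side [267.9 181.1] [ 0.5328 -0.0227]
blue side [228.6 201.1] [0.6131 0.1094]
blue side [266.6 202.1] [0.5071 0.083 ]
[ 0.38025606 -0.41287477  0.30650947] [-1.36  0.53  1.24  0.88  1.95 -0.49]
green [([162.0, 202.0], [0.567, 0.367]), ([145.0, 229.0], [0.459, 0.42])]
(0.45, -0.2, 0.36) [ 147.2  -98.2 -147.4] [-1.643 -0.729 -0.94 ]
(0.572, 0.0375, 0.36) [ 368.  -175.7 -276. ] [-1.643 -0.729 -0.94 ]
```

Emit:
jog_arm(plan=[{"travel": [50, -33, -50], "dr": [-0.11, -0.05, -0.06], "fingers": 0}, {"travel": [80, -55, -85], "dr": [-0.23, -0.1, -0.13], "fingers": 0}, {"travel": [110, -75, -115], "dr": [-0.35, -0.16, -0.2], "fingers": 0}, {"travel": [147, -98, -147], "dr": [-0.47, -0.21, -0.27], "fingers": 0}, {"travel": [160, -102, -156], "dr": [-0.58, -0.26, -0.33], "fingers": 0}, {"travel": [175, -108, -165], "dr": [-0.7, -0.31, -0.4], "fingers": 0}, {"travel": [190, -113, -173], "dr": [-0.82, -0.36, -0.47], "fingers": 0}, {"travel": [210, -120, -184], "dr": [-0.94, -0.42, -0.54], "fingers": 0}, {"travel": [235, -128, -198], "dr": [-1.06, -0.47, -0.6], "fingers": 0}, {"travel": [260, -137, -213], "dr": [-1.17, -0.52, -0.67], "fingers": 0}, {"travel": [285, -146, -228], "dr": [-1.29, -0.57, -0.74], "fingers": 0}, {"travel": [310, -155, -242], "dr": [-1.41, -0.62, -0.81], "fingers": 0}, {"travel": [340, -166, -260], "dr": [-1.53, -0.68, -0.87], "fingers": 0}, {"travel": [368, -176, -276], "dr": [-1.643, -0.729, -0.94], "fingers": 0}, {"travel": [368, -176, -276], "dr": [-1.643, -0.729, -0.94], "fingers": 0}, {"travel": [368, -176, -276], "dr": [-1.643, -0.729, -0.94], "fingers": 0}])

```text
time_s: 14.55
eef_pos: [0.5721, 0.0385, 0.3587]
tool_rot: [0.179, 0.686, -0.177, 0.683]
wrist_force: [-0.3, -1.0, -0.3]
grip_width: 1.004
```

Run:
```python
from car import *
a,b=jars();s=bot.sense();print(s['eef_pos'],s['joints'].round(2))
g=[c for c in blobs(a,(55,120,40),(80,255,255),25)];print('green',[(c.round(0).tolist(),onz(a,c,.02)[:2].round(3).tolist()) for c in g])
h=1.06;T=np.array([[0,np.cos(h),0],[0,np.sin(h),0],[-1,0,0]]);T[:,2]=np.cross(T[:,0],T[:,1])
for p in((.571,.033,.29),(.571,.033,.252)):print(p,*go(p,T))
```

```text
red top [267.1 178.1] [ 0.6309 -0.0361]
red side [271.  169.3] [ 0.5464 -0.1095]
red side [232.  183.6] [0.6409 0.0065]
blue top [225.9 185.5] [0.5977 0.1034]
blue top [266.  206.3] [ 0.5306 -0.035 ]
blue side [230.6 174.3] [ 0.6574 -0.027 ]
blue side [267.8 181. ] [ 0.5333 -0.0233]
blue side [228.6 201.1] [0.6131 0.1094]
blue side [266.6 202.1] [0.5072 0.0829]
[0.57198176 0.0368291  0.35940823] [-0.14  0.38  1.01  0.    1.76 -1.2 ]
green [([162.0, 202.0], [0.567, 0.367]), ([145.0, 229.0], [0.459, 0.42])]
(0.571, 0.033, 0.29) [69.4 -3.9  1.3] [-0.001 -0.003 -0.001]
(0.571, 0.033, 0.252) [107.4  -3.9   1.4] [-0.001 -0.003 -0.001]
```

Run:
```python
from car import *
f=cv2.cvtColor(cv2.imread('pics/side0.png'),cv2.COLOR_BGR2RGB);b=cap('side');a=cap('top')
h=cv2.cvtColor(f,cv2.COLOR_RGB2HSV)
for p in((.571,.033,.243),(.571,.033,.256),(.571,.033,.23)):print(proj(b,p).round(1),proj(a,p).round(1))
for y in(176,180,184,188):print(y,[tuple(h[y,x]) for x in range(240,260,2)])
```

```text
[250.5 180.1] [246. 192.]
[250.4 176.4] [245.9 191.2]
[250.5 183.7] [246.1 192.8]
176 [(np.uint8(1), np.uint8(220), np.uint8(144)), (np.uint8(13), np.uint8(79), np.uint8(94)), (np.uint8(16), np.uint8(152), np.uint8(168)), (np.uint8(16), np.uint8(144), np.uint8(167)), (np.uint8(16), np.uint8(146), np.uint8(168)), (np.uint8(16), np.uint8(144), np.uint8(159)), (np.uint8(16), np.uint8(147), np.uint8(147)), (np.uint8(16), np.uint8(155), np.uint8(148)), (np.uint8(20), np.uint8(46), np.uint8(143)), (np.uint8(20), np.uint8(51), np.uint8(156))]
180 [(np.uint8(2), np.uint8(227), np.uint8(129)), (np.uint8(16), np.uint8(139), np.uint8(101)), (np.uint8(17), np.uint8(144), np.uint8(196)), (np.uint8(18), np.uint8(139), np.uint8(202)), (np.uint8(20), np.uint8(131), np.uint8(202)), (np.uint8(16), np.uint8(144), np.uint8(195)), (np.uint8(16), np.uint8(146), np.uint8(168)), (np.uint8(16), np.uint8(143), np.uint8(125)), (np.uint8(19), np.uint8(48), np.uint8(101)), (np.uint8(107), np.uint8(117), np.uint8(94))]
184 [(np.uint8(5), np.uint8(93), np.uint8(131)), (np.uint8(8), np.uint8(189), np.uint8(144)), (np.uint8(17), np.uint8(141), np.uint8(145)), (np.uint8(16), np.uint8(141), np.uint8(147)), (np.uint8(16), np.uint8(144), np.uint8(133)), (np.uint8(16), np.uint8(144), np.uint8(131)), (np.uint8(16), np.uint8(145), np.uint8(120)), (np.uint8(16), np.uint8(142), np.uint8(106)), (np.uint8(19), np.uint8(52), np.uint8(138)), (np.uint8(132), np.uint8(29), np.uint8(44))]
188 [(np.uint8(3), np.uint8(207), np.uint8(122)), (np.uint8(2), np.uint8(206), np.uint8(105)), (np.uint8(20), np.uint8(37), np.uint8(103)), (np.uint8(14), np.uint8(80), np.uint8(86)), (np.uint8(11), np.uint8(153), np.uint8(70)), (np.uint8(12), np.uint8(146), np.uint8(68)), (np.uint8(17), np.uint8(94), np.uint8(130)), (np.uint8(18), np.uint8(70), np.uint8(142)), (np.uint8(18), np.uint8(68), np.uint8(127)), (np.uint8(21), np.uint8(25), np.uint8(71))]
```

Emit:
jog_arm(plan=[{"travel": [40, -4, 3], "dr": [0, 0, 0], "fingers": 0}, {"travel": [75, -4, 3], "dr": [0, 0, 0], "fingers": 0}, {"travel": [95, -4, 3], "dr": [0, 0, 0], "fingers": 0}, {"travel": [107, -4, 3], "dr": [0, 0, 0], "fingers": 0}, {"travel": [107, -4, 3], "dr": [0, 0, 0], "fingers": 0}, {"travel": [107, -4, 3], "dr": [0, 0, 0], "fingers": 0.3}, {"travel": [107, -4, 3], "dr": [0, 0, 0], "fingers": 0.42}, {"travel": [107, -4, 3], "dr": [0, 0, 0], "fingers": 0.5}, {"travel": [107, -4, 3], "dr": [0, 0, 0], "fingers": 0.7}, {"travel": [107, -4, 3], "dr": [0, 0, 0], "fingers": 0.7}, {"travel": [107, -4, 3], "dr": [0, 0, 0], "fingers": 0.7}], force=60)

```text
time_s: 15.85
eef_pos: [0.5735, 0.0338, 0.2549]
tool_rot: [0.18, 0.683, -0.177, 0.685]
wrist_force: [0.8, 4.6, 6.2]
grip_width: 0.493
```

Emit:
jog_arm(plan=[{"travel": [0, 0, 0], "dr": [0.02, 0, 0], "fingers": 0.7}, {"travel": [0, 0, 0], "dr": [0.06, 0, 0], "fingers": 0.7}, {"travel": [0, 0, 0], "dr": [0.12, 0, 0], "fingers": 0.7}, {"travel": [0, 0, 0], "dr": [0.2, 0, 0], "fingers": 0.7}, {"travel": [0, 0, 0], "dr": [0.28, 0, 0], "fingers": 0.7}, {"travel": [0, 0, 0], "dr": [0.36, 0, 0], "fingers": 0.7}, {"travel": [0, 0, 0], "dr": [0.44, 0, 0], "fingers": 0.7}, {"travel": [0, 0, 0], "dr": [0.52, 0, 0], "fingers": 0.7}, {"travel": [0, 0, 0], "dr": [0.6, 0, 0], "fingers": 0.7}, {"travel": [0, 0, 0], "dr": [0.68, 0, 0], "fingers": 0.7}, {"travel": [0, 0, 0], "dr": [0.76, 0, 0], "fingers": 0.7}, {"travel": [0, 0, 0], "dr": [0.84, 0, 0], "fingers": 0.7}, {"travel": [0, 0, 0], "dr": [0.92, 0, 0], "fingers": 0.7}, {"travel": [0, 0, 0], "dr": [1.0, 0, 0], "fingers": 0.7}, {"travel": [0, 0, 0], "dr": [1.08, 0, 0], "fingers": 0.7}, {"travel": [0, 0, 0], "dr": [1.14, 0, 0], "fingers": 0.7}, {"travel": [0, 0, 0], "dr": [1.18, 0, 0], "fingers": 0.7}, {"travel": [0, 0, 0], "dr": [1.2, 0, 0], "fingers": 0.7}, {"travel": [0, 0, 0], "dr": [1.2, 0, 0], "fingers": 0.7}])

```text
time_s: 17.75
eef_pos: [0.5763, 0.0352, 0.255]
tool_rot: [0.538, 0.463, -0.529, 0.465]
wrist_force: [18.2, 11.8, 0.3]
grip_width: 0.491
```

Run:
```python
from car import *
jars();s=bot.sense();print(s['eef_pos'],s['joints'].round(3),s['wrist_force'],s['torque'],R.from_quat(s['tool_rot']).as_matrix().round(3).tolist())
```

```text
red side [268.7 177. ] [ 0.541  -0.0621]
blue top [228.5 193. ] [0.5719 0.0932]
blue side [228.2 182. ] [0.649 0.017]
blue side [272.2 197.4] [0.4975 0.0564]
blue side [236.1 204.7] [0.5866 0.1193]
[0.57626362 0.03514658 0.25500216] [-0.147  0.425  1.229  0.008  1.477 -0.01 ] [19.64449442 11.75006016  0.59080662] [ 1.93393016 -2.74055045 -0.0264746 ] [[0.012, 0.99, -0.137], [0.006, -0.137, -0.99], [-1.0, 0.011, -0.008]]
```

Emit:
jog_arm(plan=[{"travel": [0, 3, -2.5], "dr": [0.02, 0, 0], "fingers": 0.7}, {"travel": [0, 3, -2.5], "dr": [0.06, 0, 0], "fingers": 0.7}, {"travel": [0, 3, -2.5], "dr": [0.12, 0, 0], "fingers": 0.7}, {"travel": [0, 3, -2.5], "dr": [0.2, 0, 0], "fingers": 0.7}, {"travel": [0, 3, -2.5], "dr": [0.28, 0, 0], "fingers": 0.7}, {"travel": [0, 3, -2.5], "dr": [0.36, 0, 0], "fingers": 0.7}, {"travel": [0, 3, -2.5], "dr": [0.44, 0, 0], "fingers": 0.7}, {"travel": [0, 3, -2.5], "dr": [0.52, 0, 0], "fingers": 0.7}, {"travel": [0, 3, -2.5], "dr": [0.58, 0, 0], "fingers": 0.7}, {"travel": [0, 3, -2.5], "dr": [0.6, 0, 0], "fingers": 0.7}, {"travel": [0, 3, -2.5], "dr": [0.6, 0, 0], "fingers": 0.7}])

```text
time_s: 18.95
eef_pos: [0.578, 0.0346, 0.255]
tool_rot: [0.649, 0.284, -0.645, 0.286]
wrist_force: [8.0, -0.3, 2.8]
grip_width: 0.492
```

Emit:
jog_arm(plan=[{"travel": [0, 1.5, -1.3], "dr": [0.02, 0, 0], "fingers": 0.7}, {"travel": [0, 1.5, -1.3], "dr": [0.06, 0, 0], "fingers": 0.7}, {"travel": [0, 1.5, -1.3], "dr": [0.12, 0, 0], "fingers": 0.7}, {"travel": [0, 1.5, -1.3], "dr": [0.2, 0, 0], "fingers": 0.7}, {"travel": [0, 1.5, -1.3], "dr": [0.28, 0, 0], "fingers": 0.7}, {"travel": [0, 1.5, -1.3], "dr": [0.36, 0, 0], "fingers": 0.7}, {"travel": [0, 1.5, -1.3], "dr": [0.44, 0, 0], "fingers": 0.7}, {"travel": [0, 1.5, -1.3], "dr": [0.52, 0, 0], "fingers": 0.7}, {"travel": [0, 1.5, -1.3], "dr": [0.57, 0, 0], "fingers": 0.7}, {"travel": [0, 1.5, -1.3], "dr": [0.59, 0, 0], "fingers": 0.7}, {"travel": [0, 1.5, -1.3], "dr": [0.59, 0, 0], "fingers": 0.7}, {"travel": [0, 1.5, -1.3], "dr": [0.59, 0, 0], "fingers": 0.7}])

```text
time_s: 20.15
eef_pos: [0.579, 0.0332, 0.2549]
tool_rot: [0.703, 0.084, -0.701, 0.086]
wrist_force: [0.7, -8.7, 5.3]
grip_width: 0.494
```

Run:
```python
from car import *
a,b=jars();s=bot.sense();print(s['eef_pos'],s['joints'].round(3),s['wrist_force'],R.from_quat(s['tool_rot']).as_matrix().round(3).tolist())
print('green',[(c.round(0).tolist(),onz(b,c,.026)[:2].round(3).tolist()) for c in blobs(b,(55,120,40),(80,255,255),25)])
psi=.208;c=np.array([.574,.034])
f=c-.078*np.array([np.cos(psi),np.sin(psi)]);print('front',f,proj(b,[*f,.2]),proj(a,[*f,.2]))
o=np.hstack([cv2.resize(a['frame'][150:260,195:385],(400,232),interpolation=cv2.INTER_CUBIC),cv2.resize(b['frame'][130:275,150:400],(400,232),interpolation=cv2.INTER_CUBIC)])
o2=cv2.resize(b['frame'][150:250,200:340],(800,571)[:2],interpolation=cv2.INTER_CUBIC)[:360]
cv2.imwrite('pics/f.png',np.vstack([o,o2])[:,:,::-1])
```

```text
red side [270.7 171.2] [ 0.5441 -0.0974]
red side [274.7 195.1] [0.4973 0.0282]
blue top [269.5 190.6] [ 0.5848 -0.0453]
blue top [228.5 196.1] [0.5613 0.0928]
blue side [258.  175.6] [ 0.5713 -0.0439]
blue side [227.5 184.6] [0.646  0.0307]
blue side [245.7 206.4] [0.5581 0.119 ]
[0.57897911 0.03323185 0.25497045] [-0.146  0.433  1.216 -0.002  1.488  1.185] [ 1.23855213 -7.63336783  6.14379904] [[0.004, 0.238, -0.971], [-0.002, -0.971, -0.238], [-1.0, 0.003, -0.003]]
green [([313.0, 184.0], [0.429, -0.323]), ([213.0, 322.0], [0.565, 0.38]), ([246.0, 351.0], [0.459, 0.432])]
front [0.49768122 0.01789273] [275.46834086 193.16816724] [249.9808949  215.90559315]
```

View pics/f.png

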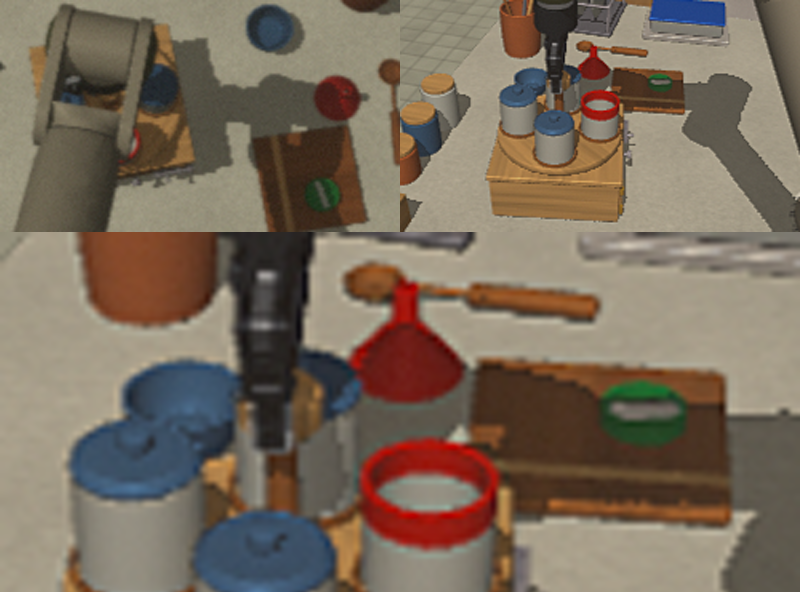

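The red-banded jar is at the front: the side view puts it at π+0.20 to 0.24 against the unit's yaw of about 0.205. The disc lies flat on the board with its bar up, and the knob is still gripped. Handing in.

Emit:
jog_arm(plan=[{"travel": [0, 0, 0], "dr": [0, 0, 0], "fingers": 0.7}, {"travel": [0, 0, 0], "dr": [0, 0, 0], "fingers": 0.7}, {"travel": [0, 0, 0], "dr": [0, 0, 0], "fingers": 0.7}], force=70)

```text
time_s: 20.55
eef_pos: [0.579, 0.0332, 0.255]
tool_rot: [0.703, 0.084, -0.701, 0.086]
wrist_force: [0.7, -8.3, 6.2]
grip_width: 0.485
```

```bash
python3 -c "
from h import *
s=bot.sense();print(s['time_s'],s['grip_width'],s['wrist_force'],abs(s['dq']).max());print(bot.finish_job())"
```

```text
20.55 0.4854210437552336 [ 0.67190638 -8.25129603  6.2298576 ] 0.0018985336483022543
the job is handed in; nothing more can be done
None
```

I turned over the smallest green disc and laid it flat on the prep board with its white grip bar facing up. Then I turned the carousel about 2.39 rad clockwise until the red-banded jar stood at the front. I handed the job in at 20.55 s, with the knob held at 70 N. No verdict was reported.

- **Disc:** I gripped it across its diameter on the stand and swung it over. I then pressed its edge on the board so it pivoted flat in the jaws before I let go. The last pictures show it flat on the board with the bar up.
- **Carousel:** The turn of the tool puts the jar at π+0.21, and two image estimates gave π+0.195 and π+0.24. The front is at π+0.205 ± 0.02. The two image estimates disagree by about 0.04 rad.
- **Jars and bystanders:** The last picture shows all four jars standing in their wells. I made no contact with anything else on the table, though I did not re-measure each item.
- **Forces:** The side load on the knob peaked at about 23 N during the turn because my estimate of its axis was a few millimetres off. It was about 8 N at the end, with the arm still. The highest wrist reading after any move was about 36 N, while pressing the disc on the board.

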